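# Switch the warming plate off and lift the round roll with the tongs

### The job

First turn the warming plate's dial fully anticlockwise to its end stop (off); then pick up the kitchen tongs, close them on the small round roll, and lift it off the plate to about 10 cm above it. Take the round roll with the tongs only, never with the gripper itself, and the long roll and the other things around stay where they are. Finish while holding: keep the tongs squeezed with the roll still in the air, and do not put anything down.

Things in the scene. Friction and masses are not known exactly. Their poses are not given: they have to be found in the camera images.
- warmer: Fixed steel food warming plate, 220 mm (its x) by 380 mm (its y) and 45 mm high, flat top without a rim; origin at the centre of its underside, z up. The rolls lie on the dark heated part (its y from -180 to +80 mm); an aluminium control strip with the dial is at its +y end.
- dial (a joint): Dial of the warming plate, upright axis, turns 0 to 2.4 rad. Value 0 = off = anticlockwise end stop (seen from above); the value grows as it is turned clockwise. It starts between 0.6 and 1.4. It stays where it is left; friction torque 0.04 N m.
- dial_grip (a point): Point on the dial's axis 82 mm above the counter, where to grip it; turns with the dial, z up. Black disc, 44 mm diameter (top face 59 mm above the counter), carrying an upright grip bar 42 mm long, 14 mm wide, top 89 mm above the counter. The bar lies along this point's x axis; at value 0 that is the warming plate's x axis. At x -30, y +145 mm in the warming plate's frame.
- tongs: Sprung steel kitchen tongs, 110 g, balanced at the sleeves, 255 mm long, 20 mm high (26 at the tips), lying on edge so that the arms close sideways. Origin midway between the black grip sleeves, at the underside; x to the tips, y to the left arm, z up. Squeeze the sleeves (x -30 to +30 mm, height 1 to 21 mm): 59 mm across outside at x 0 when open. Tail block at x -119 to -89 mm, tips at x +122 mm.
- tongs_left: Left (+y) arm; origin on its hinge, 100 mm behind and 12 mm left of the tongs' origin. Frame parallel to the tongs' when open; turns clockwise from above by up to 0.17 rad, both arms alike, as the tongs close. Spring: about 5 N on each sleeve starts to close them, 7 N at the roll, more presses the roll. To carry them still open, squeeze to about 53 mm across the sleeves.
- tongs_right: Right (-y) arm, mirror image of the left, turns anticlockwise as the tongs close; origin on its hinge, 12 mm right of the middle.
- tongs_jaw (a point): Middle between the two flat paddles at the tips, where the roll's centre belongs: 98 mm ahead (x) of the tongs' origin and 13 mm above their underside; axes as the tongs. Paddles are 55 mm long (x +70 to +122 mm), 26 mm high, 75 mm apart inside when open, 62 mm at 53 mm across the sleeves; they meet a 46 mm roll at about 45 mm across the sleeves (2 mm at the paddles per 1 mm there).
- bun: The small round bread roll, domed, 46 mm diameter, 38 mm high, sides upright from 6 to 21 mm height, flat underside, about 45 g; origin at the centre of its underside (at 45 mm height on the plate).
- long_roll: Long bread roll, 95 mm along its x, 40 mm wide, 34 mm high, on the same plate; must be left alone. Origin at the centre of its underside.
- salt_cellar: White ceramic salt cellar with closed lid, 92 mm diameter, 79 mm high with its knob; bystander. Origin at the centre of its underside.
- cake_ring: Open aluminium cake ring, 160 mm diameter, 45 mm high; bystander. Origin at the centre of its underside.
Mind the look-alikes: they are no part of the job. What is shaped like the bun but blue or pink is not meant.

How it is judged:
By the outcome, as a careful person would: the job done as asked, in the order asked, and still so for the second after the job is handed in, while the arm keeps its last pose, push and grip.
It also fails if it takes over 64 s, if anything falls off the work surface, if the arm or the gripper's body presses on something with over 40 N, if the wrist force passes 120 N, or if a joint passes its speed limit or range.

### The arm

A 6-joint arm with a two-finger parallel gripper is mounted at the origin on the work surface. World frame = base frame: x ahead of the robot, y to its left, z up, the work surface at z = 0. Lengths are in m, angles in degrees, forces in N, time in s.
With the tool pointing down it reaches from about 0.325 to 0.85 m from the base axis. Payload 15.5 kg.
Tool frame: the origin (TCP) lies midway between the tips of the shut fingers; the grasp point (between the pads) lies 19 mm behind it; z points along the fingers, y is the direction in which the jaws open and shut (so a half turn about z gives the same grasp; the last joint's range is limited). The gripper opens to 91 mm and grips with 3 to 60 N. Pads are 32 mm wide; open, the fingers measure 118 mm over their backs; the gripper's body (76 mm by 178 mm) begins 60 mm behind the grasp point.
Start: joints at [-72.221, 28.281, 77.091, -0, 74.628, -5.472], TCP at [0.247, -0.574, 0.214] pointing down, gripper open.
Joint ranges: [-166.48, 166.48], [-47.26, 123.95], [12.59, 153.08], [-70.14, 250.14], [6.76, 159.57], [-176.63, 176.63]. Speed limits (degrees/s): [108.29, 108.29, 147.25, 172.46, 172.46, 172.46].

### API

Orientations are given as [roll, pitch, yaw] about the fixed x, y, z axes, in that order (R = Rz(yaw) Ry(pitch) Rx(roll)).
In Python, from station import r, grab_frame, get_calibration gives the robot as it stands.
- The arm moves only by the tool move_arm, never from a script. Its argument "series" is a list of rows, each a list of 7 numbers: the shift along the tool's x, y, z in mm, then the turn, a rotation vector about the tool's x, y, z in degrees, then the opening, from -1 (shut) to 1 (fully open). A call has 1 to 10 rows; each row is the pose to reach, as a shift and turn from the pose commanded when the call began, along the tool's axes at that moment; what a row does not reach only later rows make up. A row lasts 1/10 s, in which the tool goes at most 50 mm and 8.59 degrees, less where a joint would pass 70% of its speed; a pose out of reach is approached as far as the arm can. A call with a gripper value outside its range is refused whole. The fingers move at their own pace and stop on an object; "newtons" is the grip in N (left out, the last holds). Time passes only in rows, so rows that repeat a pose let the fingers close. It gives the time, the measured TCP pose, the force and the opening at its end, in the units of the state.
- r.sense(): the state, without advancing time (a new reading comes with each control period).
- grab_frame(name): name is "scene" or "top" or "wrist"; returns the picture (400x640x3 uint8, red, green, blue); there is no depth.
- get_calibration(name): a dict with "fx", "fy", "cx", "cy" (pixels), "world_from_camera" (4x4, takes a point from camera to world coordinates). Camera axes: x right, y up, looking along -z (the intrinsics and any distortion apply to the point x, -y, -z); pixel columns grow to the right and rows downward; lengths in m; the calibration is good to about 2 mm. A picture is of the moment at which its call begins: read the wrist's pose just before it. get_calibration takes no time and is no camera call; for the wrist camera it gives the pose at the moment of the call.
- r.close_job(): hands the job in, once; it reports no verdict.
The state is a dict: "t": time; "joint_positions": joint angles; "joint_velocities": joint speeds; "joint_torque": joint torques, N m; "eef_pos": TCP position; "eef_rot": TCP orientation; "wrist_force": force on the tool from outside, world axes, zero at the start; "moment": the same for the moment, N m; "opening": finger opening in m.
Only numpy, scipy, OpenCV 4.12 (cv2) and the standard library are available. Lean on these libraries where they do the work, as an engineer would, in place of code of your own. Each camera call takes 0.05 s, during which the arm holds its last target. There are 200 camera calls.

## Working session

There is one attempt and no reset: what is moved stays moved. The work goes in short steps, Python scripts to look and compute and a tool call to move; the robot and the scene stay as the last step left them, time stands still between calls to the robot, and variables do not carry over. Pictures are saved under pics/ and viewed, about 8 in all and at most 12, crops included, and the job is handed in when it is done.

Besides the shell and the picture viewer there is one more tool, called after "Request:" as name(argument=value, ...), one argument or row to a line, values as JSON. move_arm: Moves the arm, as the interface text tells. Its arguments: {"type":"object","properties":{"series":{"type":"array"},"newtons":{"type":"number"}},"required":["series"]}

```bash
mkdir -p pics; ls
python3 - <<'E'
from station import r, grab_frame, get_calibration
import cv2,numpy as np
s=r.sense();print(s['t'],s['eef_pos'],s['eef_rot'],s['opening'])
for n in("top","scene"):
    f=grab_frame(n);cv2.imwrite(f"pics/{n}0.png",f[:,:,::-1])
    c=get_calibration(n);print(n,{k:(np.round(v,4).tolist() if not isinstance(v,str) else v) for k,v in c.items()})
E
```

```text
pics
0.0 [ 0.24661508 -0.57386466  0.21333785] [-1.79929339e+02 -5.98356917e-03  2.32510078e+01] 0.09122814722363111
top {'fx': 411.7415, 'fy': 411.7415, 'cx': 321.6716, 'cy': 199.4266, 'world_from_camera': [[0.0266, 0.9737, -0.2263, 0.3219], [-0.9996, 0.0257, -0.0068, 0.0802], [-0.0008, 0.2264, 0.974, 1.2162], [0.0, 0.0, 0.0, 1.0]]}
scene {'fx': 388.4205, 'fy': 388.4205, 'cx': 316.2579, 'cy': 199.1556, 'world_from_camera': [[0.1389, -0.5965, 0.7905, 1.4785], [0.9901, 0.1, -0.0985, -0.0421], [-0.0203, 0.7964, 0.6045, 0.7781], [0.0, 0.0, 0.0, 1.0]]}
```

View pics/top0.png

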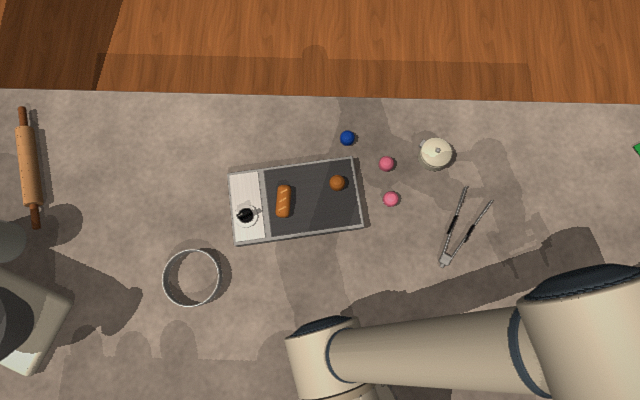

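View pics/scene0.png

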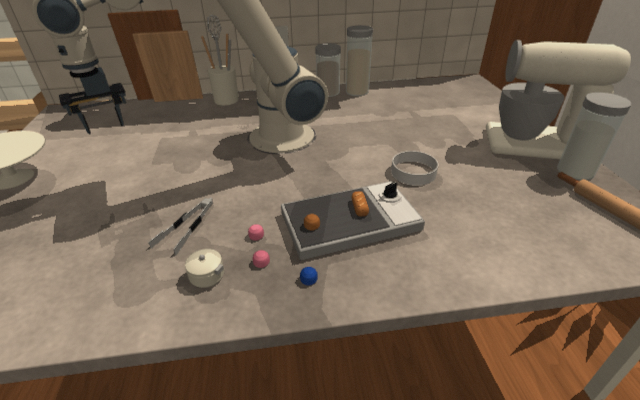

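Top view: warmer centred near (298,200), dial (246,215), bun (338,183), long roll (283,200), tongs tail (446,260) with tips (465,187) and (492,202). I'll compute positions by masks and view a magnified crop.

```bash
cat > h.py <<'E'
import cv2,numpy as np
from station import r, grab_frame, get_calibration
from scipy.spatial.transform import Rotation as R
def ray(c,uv):
    M=np.array(c['world_from_camera']);d=np.array([(uv[0]-c['cx'])/c['fx'],-(uv[1]-c['cy'])/c['fy'],-1.])
    return M[:3,3],M[:3,:3]@d
def onz(c,uv,z):
    o,d=ray(c,uv);return o+d*(z-o[2])/d[2]
def proj(c,p):
    M=np.array(c['world_from_camera']);q=M[:3,:3].T@(np.array(p)-M[:3,3])
    return np.array([c['cx']+c['fx']*q[0]/-q[2],c['cy']+c['fy']*-q[1]/-q[2]])
def blobs(m,amin=20):
    n,l,s,ce=cv2.connectedComponentsWithStats(m.astype(np.uint8));return [(s[i],ce[i],l==i) for i in range(1,n) if s[i][4]>=amin]
E
python3 - <<'E'
from h import *
f=cv2.imread('pics/top0.png');c=get_calibration('top');hsv=cv2.cvtColor(f,cv2.COLOR_BGR2HSV)
org=(hsv[:,:,0]>5)&(hsv[:,:,0]<18)&(hsv[:,:,1]>170)&(hsv[:,:,2]>70)
for s,ce,m in blobs(org):
    if s[1]>140 and 220<s[0]<380: print('org',s,ce.round(1),onz(c,ce,.045+.017).round(4))
blk=hsv[:,:,2]<35
for s,ce,m in blobs(blk,8):
    if 220<ce[0]<520 and 130<ce[1]<280 : 
        p=np.argwhere(m)[:,::-1].astype(np.float32);print('blk',s,ce.round(1),cv2.minAreaRect(p),onz(c,ce,.011).round(4),onz(c,ce,.06).round(4))
a=cv2.resize(f[140:280,220:380],None,fx=5,fy=5,interpolation=cv2.INTER_CUBIC)[:600]
b=cv2.resize(f[170:280,420:510],None,fx=5,fy=5,interpolation=cv2.INTER_CUBIC)
cv2.imwrite('pics/a.png',a[:, :800]);cv2.imwrite('pics/b.png',b)
E
```

```text
org [330 175  15  16 175] [336.5 182.2] [0.6424 0.0466 0.062 ]
org [276 185  15  32 363] [282.9 200.9] [0.5827 0.1995 0.062 ]
blk [343 176   6  12  22] [346.1 181.2] ((345.97998046875, 181.1400146484375), (11.180341720581055, 4.024922847747803), 79.69515228271484) [0.6607 0.0159 0.011 ] [0.6469 0.0185 0.06  ]
blk [239 209  14  13 131] [246. 215.] ((245.5, 215.0), (12.0, 13.0), 90.0) [0.5482 0.3126 0.011 ] [0.539  0.3032 0.06  ]
blk [448 216   9  18  40] [452.  223.8] ((451.60003662109375, 224.30003356933594), (2.236067771911621, 18.782970428466797), 26.56505012512207) [ 0.5379 -0.2995  0.011 ] [ 0.5291 -0.2841  0.06  ]
blk [467 225   8  11  26] [470.2 229.7] ((470.2646484375, 229.55880737304688), (2.057982921600342, 11.661903381347656), 30.963756561279297) [ 0.5216 -0.3523  0.011 ] [ 0.5135 -0.3347  0.06  ]
```

View pics/a.png

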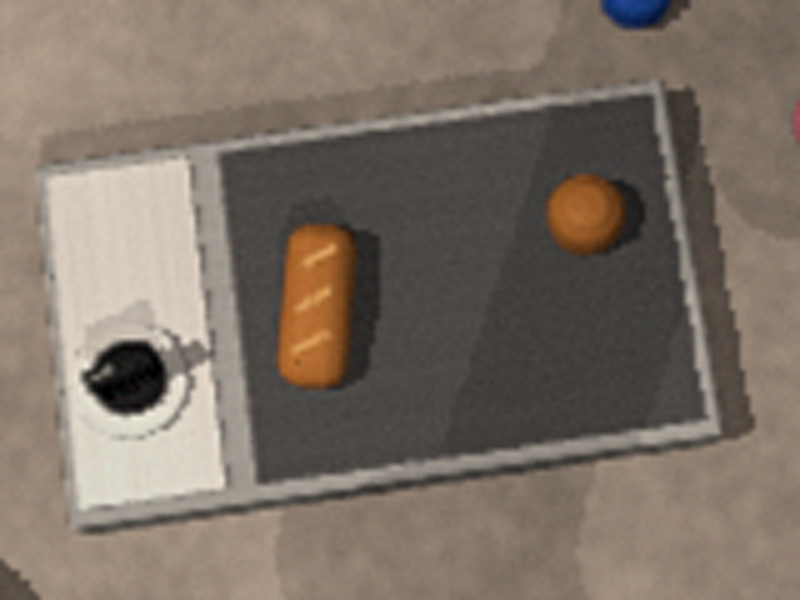

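View pics/b.png

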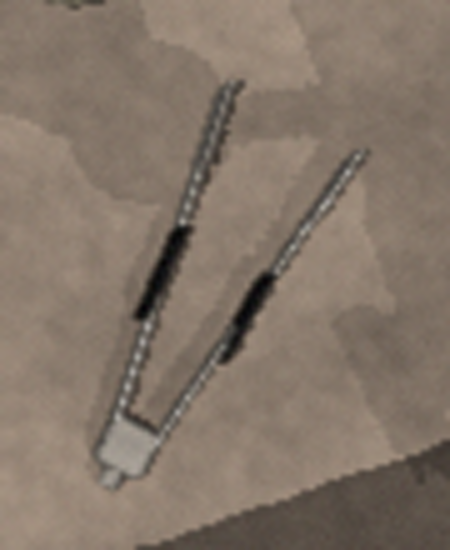

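Crop a: warmer top-face corners at about (227.6,173.6), (351.6,157), (363,224.5), (235.5,242); the dial's bar points roughly image-left. Crop b: sleeves at (452.8,224.4) and (469.6,233.4), tips (467.5,187) and (492.4,200.4), tail (445.6,259.4).

Run:
```python
from h import *
c=get_calibration('top')
C=[onz(c,p,.045)[:2] for p in [(227.6,173.6),(351.6,157),(363.2,224.8),(235.5,242)]]
print(np.round(C,4),'ctr',np.mean(C,0).round(4))
u=(C[0]-C[1])+(C[3]-C[2]);x=(C[0]-C[3])+(C[1]-C[2]);print('yaw',np.degrees(np.arctan2(-u[0],u[1])),np.degrees(np.arctan2(x[1],x[0])),np.linalg.norm(C[0]-C[1]),np.linalg.norm(C[0]-C[3]))
a=np.arctan2(-u[0],u[1]);m=np.mean(C,0);print('dial',m+[-.03*np.cos(a)-.145*np.sin(a),-.03*np.sin(a)+.145*np.cos(a)], onz(c,(246,215),.07))
L,Rr=onz(c,(452.8,224.4),.018),onz(c,(469.6,233.4),.018);T=onz(c,(445.6,259.4),.02);p=onz(c,(467.5,187),.023);q=onz(c,(492.4,200.4),.023)
print('tongs mid',(L+Rr)/2,L,Rr,T,(p+q)/2);d=(p+q)/2-T;print('yaw',np.degrees(np.arctan2(d[1],d[0])),np.linalg.norm(d))
w=get_calibration('wrist');s=r.sense();M=np.array(w['world_from_camera'])
E=R.from_euler('xyz',s['eef_rot'],degrees=True).as_matrix()
print('cam in tool',E.T@(M[:3,3]-s['eef_pos']),(E.T@M[:3,:3]).round(3))
```

```text
[[ 0.6652  0.3692]
 [ 0.7266  0.0023]
 [ 0.5222 -0.0331]
 [ 0.4628  0.3308]] ctr [0.5942 0.1673]
yaw 9.383030200953144 10.30039117338783 0.37199106635079054 0.20594209277423325
dial [0.54095737 0.3054697 ] [0.53720655 0.30134849 0.07      ]
tongs mid [ 0.52224112 -0.32352795  0.018     ] [ 0.53496115 -0.29953218  0.018     ] [ 0.5095211  -0.34752371  0.018     ] [ 0.43169434 -0.27350188  0.02      ] [ 0.62917696 -0.38298661  0.023     ]
yaw -29.004065432308415 0.22582137239229924
cam in tool [ 0.0783641  -0.00045971 -0.17112482] [[ 0.001  0.96   0.279]
 [ 1.    -0.001 -0.   ]
 [-0.     0.279 -0.96 ]]
```

```bash
cat >> h.py <<'E'
def delta(x,y,z,yaw):
    s=r.sense();E=R.from_euler('xyz',s['eef_rot'],degrees=True);T=R.from_euler('xyz',[180,0,yaw],degrees=True)
    print('t',s['t'],'pos',np.round(s['eef_pos'],4),'rot',np.round(s['eef_rot'],2),'F',np.round(s['wrist_force'],1),'op',round(s['opening'],4),'q6',round(s['joint_positions'][5],1))
    print('shift',(E.inv().apply(np.array([x,y,z])-s['eef_pos'])*1000).round(1),'turn',np.degrees((E.inv()*T).as_rotvec()).round(2))
E
python3 -c "
from h import *
delta(.54,.304,.2,130)"
```

```text
t 0.1 pos [ 0.2466 -0.5739  0.2134] rot [-179.94   -0.     23.25] F [ 0.7 -0.3  0.3] op 0.0914 q6 -5.5
shift [ 616.1 -690.8   14.2] turn [-4.0000e-02 -6.0000e-02 -1.0675e+02]
```

Request:
move_arm(
  series=[
    [616,-691,14,0,0,-107,1],
    [616,-691,14,0,0,-107,1],
    [616,-691,14,0,0,-107,1],
    [616,-691,14,0,0,-107,1],
    [616,-691,14,0,0,-107,1],
    [616,-691,14,0,0,-107,1],
    [616,-691,14,0,0,-107,1],
    [616,-691,14,0,0,-107,1],
    [616,-691,14,0,0,-107,1],
    [616,-691,14,0,0,-107,1],
  ],
)

```text
t: 1.1
eef_pos: [0.4052, -0.0981, 0.2064]
eef_rot: [180.0, 0.0, 109.5]
wrist_force: [1.1, 0.6, 0.5]
opening: 0.0915
```

```bash
python3 -c "
from h import *
delta(.54,.304,.2,130)"
```

```text
t 1.1 pos [ 0.4052 -0.0981  0.2064] rot [179.99   0.   109.53] F [1.1 0.6 0.5] op 0.0915 q6 -41.4
shift [333.9 261.5   6.4] turn [ 1.000e-02  1.000e-02 -2.047e+01]
```

Request:
move_arm(
  series=[
    [334,261,6,0,0,-20,1],
    [334,261,6,0,0,-20,1],
    [334,261,6,0,0,-20,1],
    [334,261,6,0,0,-20,1],
    [334,261,6,0,0,-20,1],
    [334,261,6,0,0,-20,1],
    [334,261,6,0,0,-20,1],
    [334,261,6,0,0,-20,1],
    [334,261,6,0,0,-20,1],
    [334,261,6,0,0,-20,1],
  ],
)

```text
t: 2.1
eef_pos: [0.5421, 0.3042, 0.1995]
eef_rot: [180.0, -0.0, 129.4]
wrist_force: [0.5, 0.0, 0.1]
opening: 0.0912
```

Run:
```python
from h import *
delta(.54,.304,.2,130)
c=get_calibration('wrist');f=grab_frame('wrist');cv2.imwrite('pics/w1.png',f[:,:,::-1])
print(proj(c,(.54,.304,.089)))
```

```text
t 2.1 pos [0.5421 0.3042 0.1995] rot [ 1.7999e+02 -2.0000e-02  1.2935e+02] F [0.5 0.  0.1] op 0.0912 q6 -15.6
shift [ 1.2 -1.8 -0.5] turn [ 0.01 -0.02 -0.65]
[320.53779867 199.03606494]
```

View pics/w1.png

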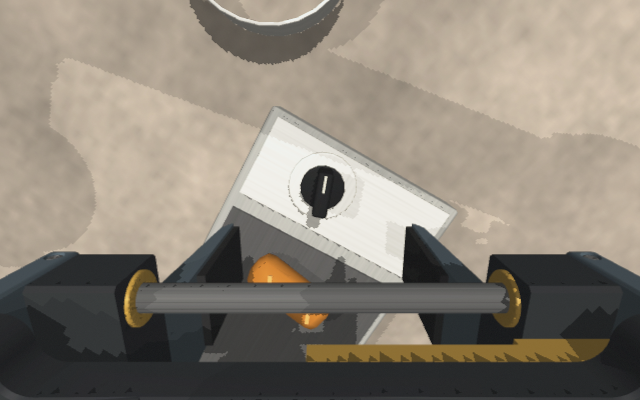

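Wrist picture: the dial disc is at (322,187), bar nearly vertical in the image with its mark line (327,176)–(324,192); long roll lower, near (285,290).

Run:
```python
from h import *
c=get_calibration('wrist');f=cv2.imread('pics/w1.png')
crop=f[140:235,280:365];cv2.imwrite('pics/w1c.png',cv2.resize(crop,None,fx=6,fy=6,interpolation=cv2.INTER_CUBIC))
a,b=onz(c,(327,176),.089),onz(c,(324,192),.089);d=a-b;print(a,b,np.degrees(np.arctan2(d[1],d[0])))
print('disc c',onz(c,(322,187),.059))
# strip yaw from white region
h=cv2.cvtColor(f,cv2.COLOR_BGR2GRAY)
P=[onz(c,p,.045) for p in [(276,107),(456,211)]];d=P[0]-P[1];print('edge',P,np.degrees(np.arctan2(d[1],d[0])))
```

```text
[0.53056092 0.32169058 0.089     ] [0.53765666 0.30897729 0.089     ] 119.16743519872689
disc c [0.53793642 0.30577846 0.059     ]
edge [array([0.45694185, 0.33570001, 0.045     ]), array([0.66329969, 0.37143708, 0.045     ])] -170.17496121776634
```

View pics/w1c.png

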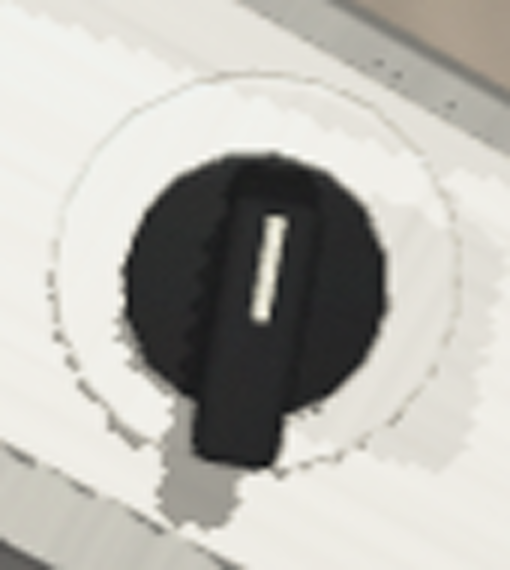

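Run:
```python
from h import *
c=get_calibration('wrist')
a,b=onz(c,(325.8,173.3),.089),onz(c,(319.5,215.8),.089);d=a-b;m=(a+b)/2;y=np.degrees(np.arctan2(d[1],d[0]));print(m,y,np.linalg.norm(d))
delta(m[0],m[1],.070,y)
```

```text
[0.53839973 0.30611983 0.089     ] 121.24677237337117 0.0391694291245712
t 2.15 pos [0.5416 0.3024 0.1996] rot [-1.7995e+02 -1.0000e-02  1.2931e+02] F [ 0.3 -0.5  0.8] op 0.0911 q6 -15.6
shift [  4.8   0.  129.6] turn [-0.05 -0.01  8.06]
```

Request:
move_arm(
  series=[
    [5,0,45,0,0,8,1],
    [5,0,90,0,0,8,1],
    [5,0,125,0,0,8,1],
    [5,0,135,0,0,8,1],
    [5,0,135,0,0,8,1],
    [5,0,135,0,0,8,-1],
    [5,0,135,0,0,8,-1],
    [5,0,135,0,0,8,-1],
    [5,0,135,0,0,8,-1],
    [5,0,135,0,0,8,-1],
  ],
  newtons=15,
)

```text
t: 3.15
eef_pos: [0.5388, 0.3052, 0.0659]
eef_rot: [180.0, 0.0, 121.2]
wrist_force: [0.9, 0.2, -0.8]
opening: 0.0543
```

Run:
```python
from h import *
delta(.5385,.306,.064,189.8)
```

```text
t 3.15 pos [0.5388 0.3052 0.0659] rot [1.7996e+02 1.0000e-02 1.2120e+02] F [ 0.9  0.2 -0.8] op 0.0543 q6 -7.2
shift [0.8 0.2 1.9] turn [ 3.00e-02  3.00e-02 -6.86e+01]
```

Still closing; wait for it.

Request:
move_arm(
  series=[
    [0,0,1,0,0,0,-1],
    [0,0,1,0,0,0,-1],
    [0,0,1,0,0,0,-1],
    [0,0,1,0,0,0,-1],
    [0,0,1,0,0,0,-1],
    [0,0,1,0,0,0,-1],
    [0,0,1,0,0,0,-1],
  ],
)

```text
t: 3.85
eef_pos: [0.5403, 0.3062, 0.0646]
eef_rot: [179.8, -0.0, 121.2]
wrist_force: [8.0, 7.1, -7.1]
opening: 0.0139
```

Request:
move_arm(
  series=[
    [0,2,0,0,0,-4,-1],
    [0,2,0,0,0,-12,-1],
    [0,2,0,0,0,-20,-1],
    [0,2,0,0,0,-28,-1],
    [0,2,0,0,0,-36,-1],
    [0,2,0,0,0,-44,-1],
    [0,2,0,0,0,-52,-1],
    [0,2,0,0,0,-60,-1],
    [0,2,0,0,0,-66,-1],
    [0,2,0,0,0,-68,-1],
  ],
)

```text
t: 4.85
eef_pos: [0.5407, 0.3068, 0.0646]
eef_rot: [179.9, 0.1, -170.6]
wrist_force: [0.9, 4.8, 0.1]
opening: 0.0141
```

Run:
```python
from h import *
delta(.5385,.306,.064,189.8);print(r.sense()['moment'])
```

```text
t 4.85 pos [0.5407 0.3068 0.0646] rot [ 1.7995e+02  6.0000e-02 -1.7056e+02] F [0.9 4.8 0.1] op 0.0141 q6 -75.4
shift [ 2.3 -0.4  0.6] turn [ 0.05  0.06 -0.36]
[ 0.9796391  -0.20491818 -0.10557064]
```

Request:
move_arm(
  series=[
    [0,0,0,0,0,-2,-1],
    [0,0,0,0,0,-4,-1],
    [0,0,0,0,0,-6,-1],
    [0,0,0,0,0,-6,-1],
  ],
)

```text
t: 5.25
eef_pos: [0.5411, 0.3068, 0.0646]
eef_rot: [179.9, 0.1, -164.8]
wrist_force: [2.9, 4.7, -1.2]
opening: 0.0162
```

Run:
```python
from h import *
delta(.5385,.306,.064,189.8);print(r.sense()['moment'])
```

```text
t 5.25 pos [0.5411 0.3068 0.0646] rot [ 1.7994e+02  1.0000e-01 -1.6477e+02] F [ 2.9  4.7 -1.2] op 0.0162 q6 -81.2
shift [ 2.7 -0.1  0.6] turn [0.06 0.1  5.43]
[ 0.94113925 -0.62350657 -0.67227145]
```

Request:
move_arm(
  series=[
    [0,0,0,0,0,-6,1],
    [0,0,0,0,0,-6,1],
    [0,0,0,0,0,-6,1],
    [0,0,0,0,0,-6,1],
    [0,0,-20,0,0,-6,1],
    [0,0,-60,0,0,-6,1],
    [0,0,-100,0,0,-6,1],
    [0,0,-135,0,0,-6,1],
    [0,0,-135,0,0,-6,1],
    [0,0,-135,0,0,-6,1],
  ],
)

```text
t: 6.25
eef_pos: [0.5405, 0.3062, 0.2]
eef_rot: [180.0, 0.1, -158.9]
wrist_force: [-0.2, -0.6, 0.2]
opening: 0.0908
```

Run:
```python
from h import *
c=get_calibration('wrist');f=grab_frame('wrist');cv2.imwrite('pics/w2.png',f[:,:,::-1])
delta(.522,-.3235,.2,151-180)
delta(.522,-.3235,.2,151)
print(np.round(r.sense()['joint_positions'],1))
```

```text
t 6.3 pos [0.5399 0.3059 0.1988] rot [-1.8000e+02 -4.0000e-02 -1.5886e+02] F [-0.7  0.4 -0.1] op 0.0913 q6 -87.1
shift [ 243.7 -580.6   -1. ] turn [ 4.0000e-02 -2.0000e-02 -1.2986e+02]
t 6.3 pos [0.5399 0.3059 0.1988] rot [-1.8000e+02 -4.0000e-02 -1.5886e+02] F [-0.7  0.4 -0.1] op 0.0913 q6 -87.1
shift [ 243.7 -580.6   -1. ] turn [-2.000e-02 -4.000e-02  5.014e+01]
[ 24.   28.7  78.8   0.   72.5 -87.1]
```

View pics/w2.png

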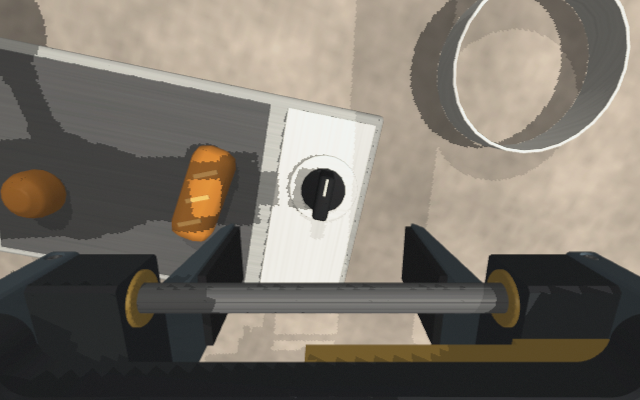

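Wrist picture: the bar top runs from about (326,172) to (319,216), parallel to the strip's edges by eye. I'll compute it against the plate's edges.

Run:
```python
from h import *
c=get_calibration('wrist');f=cv2.imread('pics/w2.png');g=cv2.cvtColor(f,cv2.COLOR_BGR2GRAY)
def yaw(a,b,z):
    d=onz(c,a,z)-onz(c,b,z);return np.degrees(np.arctan2(d[1],d[0]))%180
print('right edge',yaw((382,119),(345,282),.045),yaw((289,108),(261,282),.045),'long',(yaw((38,47),(382,119),.045)-90)%180)
m=g[160:225,300:345]<60; m=m.astype(np.uint8)
b=blobs(g[165:205,315:335]>150,5)
for s,ce,mm in b:
    p=np.argwhere(mm)[:,::-1].astype(np.float32)+[315,165];l=cv2.fitLine(p.astype(np.float32),cv2.DIST_L2,0,.01,.01).ravel();print(s,'mark',yaw(l[2:]-8*l[:2],l[2:]+8*l[:2],.089))
cv2.imwrite('pics/w2c.png',cv2.resize(f[140:235,280:365],None,fx=6,fy=6,interpolation=cv2.INTER_CUBIC))
```

```text
right edge 10.801999178842863 10.165723320303016 long 9.850952207342871
[ 0  0 20  6 76] mark 107.09541587241137
[ 8 14  6 17 47] mark 9.373130734455605
```

View pics/w2c.png

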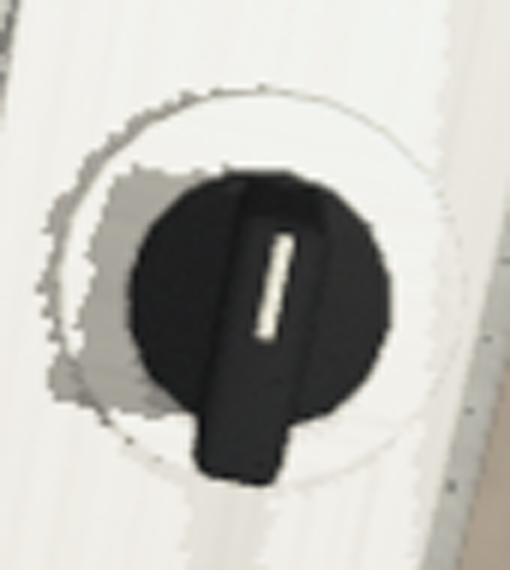

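Request:
move_arm(
  series=[
    [244,-581,0,0,0,90,1],
    [244,-581,0,0,0,90,1],
    [244,-581,0,0,0,90,1],
    [244,-581,0,0,0,90,1],
    [244,-581,0,0,0,90,1],
    [244,-581,0,0,0,90,1],
    [244,-581,0,0,0,90,1],
    [244,-581,0,0,0,90,1],
    [244,-581,0,0,0,90,1],
    [244,-581,0,0,0,90,1],
  ],
)

```text
t: 7.3
eef_pos: [0.5253, -0.1954, 0.198]
eef_rot: [-179.9, -0.1, 114.8]
wrist_force: [1.2, -0.0, 0.5]
opening: 0.0912
```

Run:
```python
from h import *
delta(.522,-.3235,.2,-29)
```

```text
t 7.3 pos [ 0.5253 -0.1954  0.198 ] rot [-1.7992e+02 -1.1000e-01  1.1485e+02] F [ 1.2 -0.   0.5] op 0.0912 q6 -51.4
shift [-114.8  -56.8   -2.2] turn [-1.7000e-01  6.0000e-02  1.4385e+02]
```

Request:
move_arm(
  series=[
    [-115,-57,0,0,0,8,1],
    [-115,-57,0,0,0,16,1],
    [-115,-57,0,0,0,25,1],
    [-115,-57,0,0,0,33,1],
    [-115,-57,0,0,0,42,1],
    [-115,-57,0,0,0,50,1],
    [-115,-57,0,0,0,59,1],
    [-115,-57,0,0,0,67,1],
    [-115,-57,0,0,0,76,1],
    [-115,-57,0,0,0,84,1],
  ],
)

```text
t: 8.3
eef_pos: [0.5233, -0.3215, 0.1976]
eef_rot: [-179.8, 0.1, 30.9]
wrist_force: [0.1, -0.6, 0.5]
opening: 0.0914
```

Request:
move_arm(
  series=[
    [0,0,0,0,0,8,1],
    [0,0,0,0,0,16,1],
    [0,0,0,0,0,25,1],
    [0,0,0,0,0,33,1],
    [0,0,0,0,0,42,1],
    [0,0,0,0,0,50,1],
    [0,0,0,0,0,59,1],
    [0,0,0,0,0,60,1],
  ],
)

```text
t: 9.1
eef_pos: [0.5233, -0.3216, 0.1978]
eef_rot: [-180.0, 0.1, -29.0]
wrist_force: [-0.6, 0.3, 0.6]
opening: 0.0914
```

Run:
```python
from h import *
delta(.522,-.3235,.2,-29)
c=get_calibration('wrist');f=grab_frame('wrist');cv2.imwrite('pics/w3.png',f[:,:,::-1]);print(c['fx'])
```

```text
t 9.1 pos [ 0.5233 -0.3216  0.1978] rot [-1.7998e+02  1.5000e-01 -2.8990e+01] F [-0.6  0.3  0.6] op 0.0914 q6 81.9
shift [-0.3  2.3 -2.2] turn [-0.02  0.15  0.01]
330.14734318800527
```

View pics/w3.png

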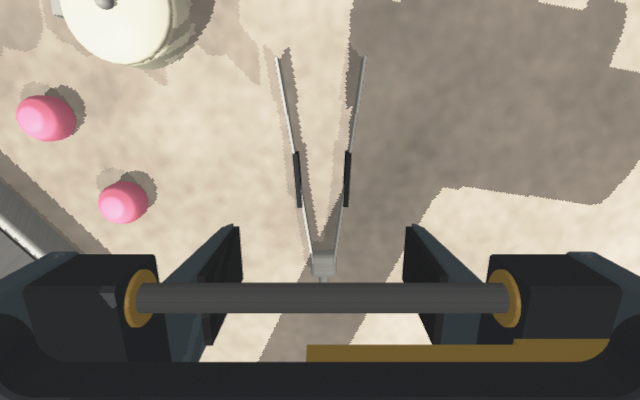

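Wrist picture: tongs lie almost exactly along the tool x axis; sleeves at (297–299,152–207) and (347–349,152–207), tips (278,58), (363,58), tail (323,262); salt cellar at upper left, away from the gripper footprint.

Run:
```python
from h import *
c=get_calibration('wrist');z=.021
A=[onz(c,p,z) for p in [(297,152),(299,207),(349,152),(347,207)]];m=np.mean(A,0)
tip=(onz(c,(278,58),.026)+onz(c,(363,58),.026))/2;tl=onz(c,(323,262),.02)
d=tip-tl;y=np.degrees(np.arctan2(d[1],d[0]));print(m,tip,tl,y,'tip-based origin',tip[:2]-.122*d[:2]/np.linalg.norm(d[:2]),'widths',np.linalg.norm(A[0]-A[2]),np.linalg.norm(A[1]-A[3]))
s=onz(c,(120,5),.05);E=R.from_euler('xyz',r.sense()['eef_rot'],degrees=True);print('salt in tool',E.inv().apply(s-r.sense()['eef_pos']))
delta(m[0],m[1],.004,y)
```

```text
[ 0.52457277 -0.32371411  0.021     ] [ 0.6317455  -0.37959375  0.026     ] [ 0.43909877 -0.27695824  0.02      ] -28.047146572318706 tip-based origin [ 0.52407306 -0.3222296 ] widths 0.05465923157614784 0.052923918881105175
salt in tool [ 0.16176761 -0.17296014  0.14773879]
t 9.15 pos [ 0.5234 -0.3216  0.198 ] rot [-1.7998e+02  1.3000e-01 -2.8800e+01] F [-0.1  0.1 -0.5] op 0.0911 q6 81.7
shift [  2.4   1.4 194. ] turn [-0.02  0.13 -0.75]
```

Request:
move_arm(
  series=[
    [2,1,45,0,0,-1,1],
    [2,1,90,0,0,-1,1],
    [2,1,135,0,0,-1,1],
    [2,1,170,0,0,-1,1],
    [2,1,185,0,0,-1,1],
    [2,1,193,0,0,-1,1],
    [2,1,193,0,0,-1,1],
    [2,1,193,0,0,-1,1],
  ],
  newtons=10,
)

```text
t: 9.95
eef_pos: [0.526, -0.3244, 0.0078]
eef_rot: [180.0, -0.1, -27.7]
wrist_force: [-0.7, 0.2, -0.2]
opening: 0.091
```

Request:
move_arm(
  series=[
    [0,0,0,0,0,0,0.16],
    [0,0,0,0,0,0,0.16],
    [0,0,0,0,0,0,0.16],
    [0,0,0,0,0,0,0.16],
    [0,0,0,0,0,0,0.16],
    [0,0,0,0,0,0,0.16],
    [0,0,0,0,0,0,0.16],
    [0,0,0,0,0,0,0.16],
    [0,0,0,0,0,0,0.16],
  ],
)

```text
t: 10.85
eef_pos: [0.5257, -0.324, 0.0067]
eef_rot: [180.0, -0.1, -27.7]
wrist_force: [1.7, 1.8, 5.3]
opening: 0.0529
```

Request:
move_arm(
  series=[
    [0,0,-10,0,0,0,0.16],
    [0,0,-30,0,0,0,0.16],
    [0,0,-60,0,0,0,0.16],
    [0,0,-90,0,0,0,0.16],
    [0,0,-120,0,0,0,0.16],
    [0,0,-140,0,0,0,0.16],
    [0,0,-150,0,0,0,0.16],
    [0,0,-150,0,0,0,0.16],
  ],
)

```text
t: 11.65
eef_pos: [0.5255, -0.3241, 0.1576]
eef_rot: [180.0, -0.1, -27.7]
wrist_force: [0.3, 0.1, -1.9]
opening: 0.0531
```

Run:
```python
from h import *
delta(.522,-.3235,.2,-29)
c=get_calibration('wrist');f=grab_frame('wrist');g=grab_frame('scene')
o=np.vstack([f[:,:,::-1],np.zeros((0,640,3),np.uint8)])[:300]
s=cv2.resize(g[90:290,100:340,::-1],None,fx=2.66,fy=1.4*1.0) if 0 else cv2.resize(g[120:270,100:340,::-1],(480,300),interpolation=cv2.INTER_CUBIC)
s=cv2.copyMakeBorder(s,0,0,0,160,cv2.BORDER_CONSTANT)
cv2.imwrite('pics/w4.png',np.vstack([o,s]))
```

```text
t 11.65 pos [ 0.5255 -0.3241  0.1576] rot [ 1.7998e+02 -1.0000e-01 -2.7750e+01] F [ 0.3  0.1 -1.9] op 0.0531 q6 80.5
shift [ -3.4   1.1 -42.4] turn [ 0.02 -0.1   1.25]
```

View pics/w4.png

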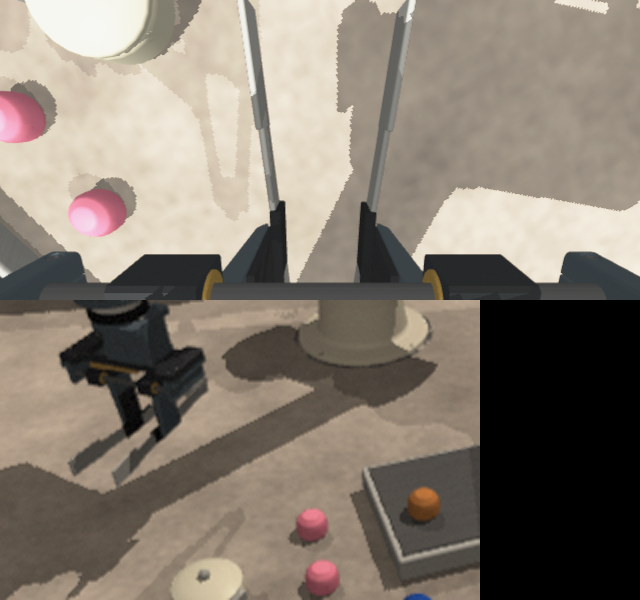

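Tongs held level and still open (53 mm), tips at (245,0)/(410,0) in the wrist view. Now to the bun, high.

Run:
```python
from h import *
delta(.545,.0466,.165,0)
c=get_calibration('wrist');print(c['cx'],c['cy'])
```

```text
t 11.75 pos [ 0.5247 -0.3235  0.1555] rot [-1.7999e+02  8.0000e-02 -2.7750e+01] F [-0.5  0.2 -0.7] op 0.0533 q6 80.6
shift [-154.4 -337.    -9.2] turn [ -0.03   0.07 -27.75]
322.126142655477 202.66395184868622
```

Request:
move_arm(
  series=[
    [-8,-17,-9,0,0,-2,0.16],
    [-24,-52,-9,0,0,-6,0.16],
    [-42,-92,-9,0,0,-10,0.16],
    [-60,-132,-9,0,0,-13,0.16],
    [-79,-172,-9,0,0,-16,0.16],
    [-97,-212,-9,0,0,-19,0.16],
    [-115,-252,-9,0,0,-22,0.16],
    [-134,-292,-9,0,0,-25,0.16],
    [-147,-322,-9,0,0,-27,0.16],
    [-154,-337,-9,0,0,-28,0.16],
  ],
)

```text
t: 12.75
eef_pos: [0.5447, 0.0494, 0.1647]
eef_rot: [-180.0, 0.1, 0.5]
wrist_force: [-0.3, -0.2, -1.8]
opening: 0.0532
```

Run:
```python
from h import *
delta(.545,.0466,.165,0)
c=get_calibration('wrist');f=grab_frame('wrist');cv2.imwrite('pics/w5.png',f[:,:,::-1])
ct=get_calibration('scene');g=grab_frame('scene');t=get_calibration('top')
def org(f):
    h=cv2.cvtColor(f,cv2.COLOR_RGB2HSV);return (h[:,:,0]>4)&(h[:,:,0]<19)&(h[:,:,1]>150)&(h[:,:,2]>60)
for s,ce,m in blobs(org(f),100): print('w',s,ce.round(1),onz(c,ce,.064).round(4))
for s,ce,m in blobs(org(g),60):
    if s[1]>150 and 290<s[0]<400 and s[1]<240: print('s',s,ce.round(1),onz(ct,ce,.064).round(4))
M=np.array(c['world_from_camera']);print(M[:3,3])
```

```text
t 12.75 pos [0.5447 0.0494 0.1647] rot [-1.7997e+02  1.0000e-01  5.3000e-01] F [-0.3 -0.2 -1.8] op 0.0532 q6 88.4
shift [ 0.3  2.8 -0.3] turn [-0.03  0.1   0.53]
w [ 299   49   58   62 2838] [327.6  79.3] [0.6432 0.0464 0.064 ]
w [ 106   95   65  117 5632] [139.9 151.9] [0.5857 0.1995 0.064 ]
s [352 192  17  24 298] [359.7 203.6] [0.5875 0.1994 0.064 ]
s [304 214  16  16 204] [311.3 221.7] [0.6468 0.0458 0.064 ]
[0.62327119 0.0502977  0.33566052]
```

View pics/w5.png

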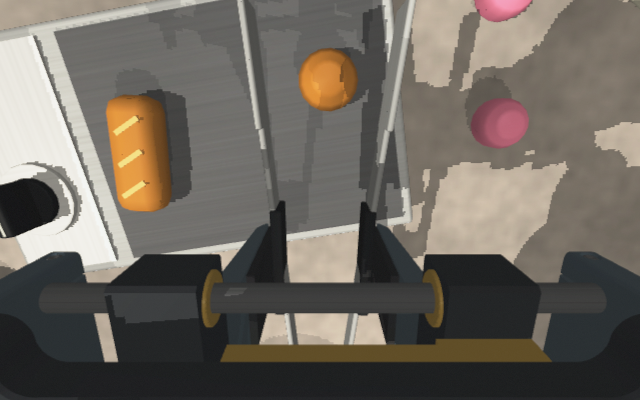

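Wrist picture: bun at (328,79), between the two arms (263/388 at mid row), long roll at (140,152) well clear to the left. Descending with a small correction.

Request:
move_arm(
  series=[
    [2,1,0,0,0,0.5,0.16],
    [2,1,15,0,0,0.5,0.16],
    [2,1,35,0,0,0.5,0.16],
    [2,1,55,0,0,0.5,0.16],
    [2,1,75,0,0,0.5,0.16],
    [2,1,92,0,0,0.5,0.16],
    [2,1,102,0,0,0.5,0.16],
    [2,1,107,0,0,0.5,0.16],
    [2,1,109,0,0,0.5,0.16],
    [2,1,109,0,0,0.5,0.16],
  ],
)

```text
t: 13.85
eef_pos: [0.5481, 0.0449, 0.0566]
eef_rot: [180.0, -0.0, -0.3]
wrist_force: [0.7, -0.8, -0.6]
opening: 0.0532
```

Run:
```python
from h import *
delta(.5465,.0485,.055,0)
c=get_calibration('wrist');f=grab_frame('wrist')
g=grab_frame('scene')[170:270,240:400,::-1]
cv2.imwrite('pics/w6.png',np.vstack([f[:200,:,::-1],cv2.resize(g,(640,400),interpolation=cv2.INTER_CUBIC)]))
```

```text
t 13.85 pos [0.5481 0.0449 0.0566] rot [ 1.8e+02 -2.0e-02 -2.7e-01] F [ 0.7 -0.8 -0.6] op 0.0532 q6 88.7
shift [-1.6 -3.6  1.6] turn [ 0.   -0.02 -0.27]
```

View pics/w6.png

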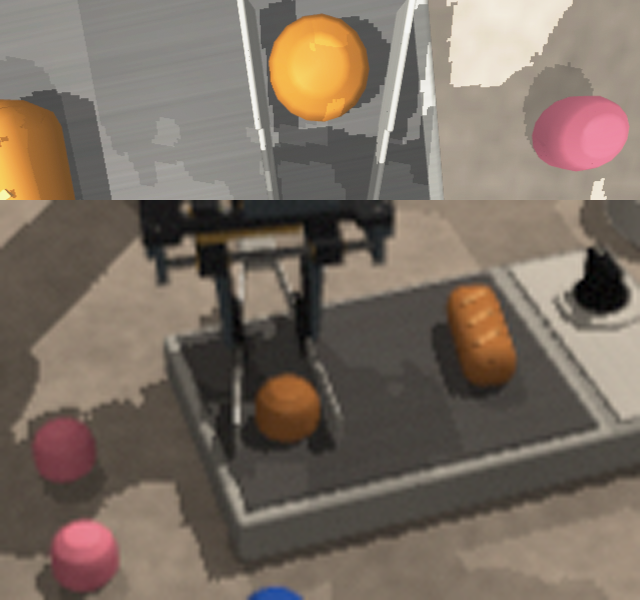

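Bun at (319,68) sits between the paddles (252 and 398 at that row), about 3 mm left of middle. Correct, then close.

Request:
move_arm(
  series=[
    [-1,-3,1,0,0,0,0.16],
    [-1,-3,1,0,0,0,0.16],
    [-1,-3,1,0,0,0,0.1],
    [-1,-3,1,0,0,0,0],
    [-1,-3,1,0,0,0,-0.1],
    [-1,-3,1,0,0,0,-0.2],
    [-1,-3,1,0,0,0,-0.3],
    [-1,-3,1,0,0,0,-0.4],
    [-1,-3,1,0,0,0,-1],
    [-1,-3,1,0,0,0,-1],
  ],
  newtons=14,
)

```text
t: 14.95
eef_pos: [0.5469, 0.0481, 0.0554]
eef_rot: [-180.0, -0.0, -0.3]
wrist_force: [-0.5, 0.4, -1.3]
opening: 0.0448
```

Request:
move_arm(
  series=[
    [0,0,0,0,0,0,-1],
    [0,0,0,0,0,0,-1],
    [0,0,0,0,0,0,-1],
    [0,0,0,0,0,0,-1],
  ],
)

```text
t: 15.35
eef_pos: [0.5469, 0.0481, 0.0554]
eef_rot: [-180.0, 0.0, -0.3]
wrist_force: [-0.4, 0.2, -0.7]
opening: 0.0447
```

Request:
move_arm(
  series=[
    [0,0,-4,0,0,0,-1],
    [0,0,-12,0,0,0,-1],
    [0,0,-24,0,0,0,-1],
    [0,0,-38,0,0,0,-1],
    [0,0,-53,0,0,0,-1],
    [0,0,-68,0,0,0,-1],
    [0,0,-82,0,0,0,-1],
    [0,0,-93,0,0,0,-1],
    [0,0,-99,0,0,0,-1],
    [0,0,-101,0,0,0,-1],
  ],
)

```text
t: 16.35
eef_pos: [0.5471, 0.0481, 0.1572]
eef_rot: [180.0, -0.1, -0.2]
wrist_force: [-0.4, 0.9, -2.0]
opening: 0.0446
```

Request:
move_arm(
  series=[
    [0,0,0,0,0,0,-1],
    [0,0,0,0,0,0,-1],
    [0,0,0,0,0,0,-1],
    [0,0,0,0,0,0,-1],
    [0,0,0,0,0,0,-1],
  ],
)

```text
t: 16.85
eef_pos: [0.5468, 0.0481, 0.1561]
eef_rot: [-180.0, 0.0, -0.3]
wrist_force: [0.6, 0.6, -1.9]
opening: 0.0444
```

Run:
```python
from h import *
delta(.5465,.0485,.155,0)
def org(f):
    h=cv2.cvtColor(f,cv2.COLOR_RGB2HSV);return (h[:,:,0]>4)&(h[:,:,0]<19)&(h[:,:,1]>150)&(h[:,:,2]>60)
rays=[]
for n in('wrist','scene','top'):
    c=get_calibration(n);f=grab_frame(n);print(n,'expect bun',proj(c,(.6435,.0465,.164)).round(1))
    for s,ce,m in blobs(org(f),60):
        if n=='wrist' or (220<ce[0]<400 and 140<ce[1]<250): print('  ',s,ce.round(1),onz(c,ce,.164).round(3),onz(c,ce,.064).round(3))
```

```text
t 16.85 pos [0.5468 0.0481 0.1561] rot [-1.8e+02  3.0e-02 -2.5e-01] F [ 0.6  0.6 -1.9] op 0.0444 q6 89.0
shift [-0.3 -0.4  1.1] turn [-0.    0.03 -0.25]
wrist expect bun [325.1  64.8]
   [ 277   11   99  108 8275] [325.7  64.5] [0.644 0.046 0.164] [0.655 0.045 0.064]
   [  97  101   69  118 6003] [132.5 158.4] [0.601 0.142 0.164] [0.586 0.2   0.064]
scene expect bun [310.4 192.5]
   [303 186  16  16 213] [310.5 193.4] [0.648 0.046 0.164] [0.513 0.061 0.064]
   [352 192  17  24 301] [359.7 203.5] [0.712 0.166 0.164] [0.587 0.199 0.064]
top expect bun [337.8 171.6]
   [275 185  16  32 409] [282.9 200.7] [0.56  0.189 0.164] [0.583 0.199 0.064]
```

```bash
python3 -c "
from station import r
print(r.close_job());s=r.sense();print(s['t'],s['eef_pos'],s['opening'])"
```

```text
the job is handed in; nothing more can be done
None
the job is handed in; nothing more can be done
```

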